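# Hold the shorting plug home in the board tester's bayonet socket

## Task

The board tester runs its zero check only while its shorting plug is held fully home. Pick up the shorting plug (the one with the wing grip and two side lugs), push it down into the tester's sprung socket with its lugs in the two entry slots, twist it a quarter turn clockwise seen from above, and finish still holding it with the fingers, pushed fully home against the spring with its flange down on the collar: the program ends while you are holding it. Leave the other things on the bench where they are.

Things in the scene. Friction and masses are not known exactly. Their poses are not given: they have to be found in the camera images.
- plug: the shorting plug, 0.12 kg, 63 mm tall, standing upright on the mat. Origin: centre of the underside of its round aluminium barrel (30 mm diameter, 26 mm long, the lowest 3 mm tapering to 24 mm diameter); z up its axis, x along its wing and lugs. On the barrel a white round flange, 48 mm diameter, 26 to 31 mm above the underside. Same shape after a half turn.
- plug_wing (a point): the centre of the plug's flat white wing grip, 47 mm above the plug's underside, on its axis. The wing is 46 mm long (plug's x), 12 mm thick (y) and 32 mm high (31 to 63 mm above the underside, straight above the flange).
- plug_lugs (a point): the point on the plug's axis midway between its two steel lugs, 6.5 mm above the underside. They stand out of the barrel to +x and -x, in line with the wing; each is 8 mm wide and 7 mm high (3 to 10 mm above the underside), its end 21 mm from the axis.
- tester: the fixed grey board tester, 62 mm high. Origin: on its underside, below the socket's axis; it reaches 120 mm from there to its -x (keys and display), 60 mm to +x and 80 mm to each side. A 60 mm square aluminium collar round the socket rises 16 mm above its top.
- socket (a point): centre of the socket's mouth, level with the collar's top (78 mm above the tester's underside); x along the line of its two entry slots, z up. The collar's top is 8 mm thick with a 33 mm round hole and, to +x and -x, entry slots 11 mm wide reaching 22.5 mm from the axis. Under it the lugs can turn clockwise from above, to stops at about 97 degrees; the other way stops block after about 7.
- plunger (a joint): brass sprung contact in the socket: travel pressed down, m. At 0 its face is 10 mm below the mouth; 0.016 = plug fully home (underside 26 mm below the mouth, flange on collar). Lugs clear the collar's underside from 0.008 (18 mm below). Spring: 5.6 N at 0, 12 N at home. If let go after the turn, the plug rises 8 mm until its lugs catch under the collar: not home.
- cap: bystander: a blanking cap with the same barrel and flange as the plug, but no lugs and a round knob (28 mm diameter) instead of the wing; 49 mm tall. Origin: centre of its underside. It may stand in any of the three places that it, the plug and the tin share.
- tin: bystander: an open square steel tin, 60 x 60 x 28 mm high; origin: centre of its underside
- driver: bystander: screwdriver, 170 mm long, lying on the mat near the far edge
- flux: bystander: small white bottle, 40 mm diameter, 85 mm high, near the far edge; origin: centre of its underside
- reel: bystander: grey reel, 56 mm diameter, 40 mm high, near the far edge; origin: centre of its underside
- board: bystander: green circuit board, 200 x 160 mm, at most 20 mm high, fixed on the mat on the opposite side from the tester; origin: its centre

How it is judged:
On the way, in this order (a step that is already met when the one before it is completed fails the run):
1. the plug is lifted clear of the mat in the fingers (height (world z) of plug above 0.05 m and contact force between the fingers and plug above 1 N), for 0.1 s.
2. the plug is pushed in, its lugs lined up with the entry slots, until they are below the collar (value of joint plunger above 0.007 m and horizontal distance between plug and socket below 0.004 m and z of plug in the frame of socket below -0.017 m and angle between the x axis of plug and the x axis of socket, either way round below 0.35 rad), for 0.05 s.
At the end, for the whole second after the job is handed in: The fingers still hold the plug (contact of more than 2 N), which is still, upright (within 7 degrees) and on the socket's axis within 4 mm, turned a quarter turn from the entry slots (within 15 degrees), its flange within 2.5 mm of the collar and the sprung contact pressed more than 13.5 mm (value of joint plunger above 0.0135 m and horizontal distance between plug and socket below 0.004 m and angle between plug's own z axis and vertical below 0.12 rad and z of plug in the frame of socket below -0.0235 m and angle between the x axis of plug and the y axis of socket, either way round below 0.27 rad and contact force between the fingers and plug above 2 N and linear speed of plug below 0.02 m/s); the arm keeps its last pose, push and grip.
It fails at once if the cap is moved more than 30 mm (distance of cap from where it was at the start of the episode above 0.03 m).
It fails at once if the tin is moved more than 30 mm (distance of tin from where it was at the start of the episode above 0.03 m).
It fails at once if the driver is moved more than 40 mm (distance of driver from where it was at the start of the episode above 0.04 m).
It fails at once if the flux is moved more than 30 mm (distance of flux from where it was at the start of the episode above 0.03 m).
It fails at once if the reel is moved more than 30 mm (distance of reel from where it was at the start of the episode above 0.03 m).
It also fails if it takes over 48 s, if anything falls off the work surface, if the arm or the gripper's body presses on something with over 40 N, if the wrist force passes 120 N, or if a joint passes its speed limit or range.

## Robot

A 6-joint arm with a two-finger parallel gripper is mounted at the origin on the work surface. World frame = base frame: x ahead of the robot, y to its left, z up, the work surface at z = 0. Lengths are in m, angles in rad, forces in N, time in s.
With the tool pointing down it reaches from about 0.375 to 0.9 m from the base axis. Payload 3.1 kg.
Tool frame: the origin (TCP) lies at the centre of the arm's flange, where the gripper is bolted on; the fingertips stand tip_reach ahead of it and the grasp point (between the pads) lies 164 mm ahead of it (tip_reach is the distance from the TCP to the fingertips, in m); z points along the fingers, y is the direction in which the jaws open and shut (so a half turn about z gives the same grasp; the last joint's range is limited). The gripper opens to 87 mm and grips with 3 to 60 N. Pads are 19 mm wide; open, the fingers measure 117 mm over their backs; the gripper's body (75 mm by 190 mm) begins 51 mm behind the grasp point.
Start: joints at [1.135, 0.527, 1.433, -0, 1.181, -0.178], TCP at [0.159, 0.604, 0.405] pointing down, gripper open.
Joint ranges: [-3.08, 3.08], [-0.75, 2.2], [0.22, 2.44], [-1.43, 4.57], [0, 2.65], [-2.85, 2.85]. Speed limits (rad/s): [2.79, 2.79, 3.14, 3.14, 3.14, 3.14].

## Interface

Orientations are given as a unit quaternion [x, y, z, w].
In Python, from rig import get_obs, camera, hand_in, tip_reach gives the robot as it stands. The module is installed in compiled form; this text tells all that it offers.
- The arm moves only by the tool servo_tool, never from a script. Its argument "steps" is one flat list of numbers, 5 for each row, row after row: the finger opening in m, from 0 to 0.087, then the shift along the tool's x, y, z in m, then the turn about the tool's z in rad. A call has 1 to 12 rows; each row is the pose to reach, as a shift and turn from the pose commanded when the call began, along the tool's axes at that moment; what a row does not reach only later rows make up. A row lasts 1/8 s, in which the tool goes at most 62.5 mm and 10.7 degrees, less where a joint would pass 70% of its speed; a pose out of reach is approached as far as the arm can. A call with a gripper value outside its range is refused whole. The fingers move at their own pace and stop on an object; "force" is the grip in N (left out, the last holds). Time passes only in rows, so rows that repeat a pose let the fingers close. It gives the time, the measured TCP pose, the force and the opening at its end, in the units of the state.
- get_obs(): the state, without advancing time (a new reading comes with each control period).
- camera(name): name is "side" or "top"; returns a dict with "pixels" (420x560x3 uint8, blue, green, red), "vertical_fov" (degrees; the focal length in pixels is half the picture's height over the tangent of half this angle, whatever the lens; pixels are square), "cx", "cy" (the principal point, pixels), "D" ([k1, k2, p1, p2, k3] as OpenCV has them; the pictures are not rectified), "T" (4x4, takes a point from camera to world coordinates). Camera axes: x right, y up, looking along -z (the intrinsics and any distortion apply to the point x, -y, -z); pixel columns grow to the right and rows downward; lengths in m; the calibration is good to about 2 mm. A picture is of the moment at which its call begins. There is no depth.
- hand_in(): hands the job in, once; it reports no verdict.
The state is a dict: "time": time; "q": joint angles; "joint_velocities": joint speeds; "joint_torque": joint torques, N m; "position": TCP position; "tool_rot": TCP orientation; "ft_force": force on the tool from outside, world axes, zero at the start; "moment": the same for the moment, N m; "grip_width": finger opening in m.
Only numpy, scipy, OpenCV 4.12 (cv2) and the standard library are available. Lean on these libraries where they do the work, as an engineer would, in place of code of your own. Each camera call takes 0.05 s, during which the arm holds its last target.

## Working session

There is one attempt and no reset: what is moved stays moved. The work goes in short steps, Python scripts to look and compute and a tool call to move; the robot and the scene stay as the last step left them, time stands still between calls to the robot, and variables do not carry over. Pictures are saved under pics/ and viewed, and the job is handed in when it is done.

Besides the shell and the picture viewer there is one more tool, called after "Emit:" in YAML: its name, and indented under it one key for each argument. servo_tool: Moves the arm, as the interface text tells. Its arguments: {"type":"object","properties":{"steps":{"type":"array"},"force":{"type":"number"}},"required":["steps"]}

```bash
mkdir -p pics; python3 - <<'E'
from rig import *
import rig,cv2,numpy as np
o=get_obs(); print(o, tip_reach if not callable(tip_reach) else tip_reach())
for n in("top","side"):
    c=camera(n); cv2.imwrite(f"pics/{n}0.png",c["pixels"]); print(n,c["vertical_fov"],c["cx"],c["cy"],c["D"],np.round(c["T"],4).tolist())
E
```

```text
{'time': 0.0, 'q': array([ 1.13549357e+00,  5.28519339e-01,  1.43389317e+00, -7.89119620e-06,
        1.18137760e+00, -1.78488100e-01]), 'joint_velocities': array([ 4.45283125e-04, -2.08182157e-03, -7.67963064e-04,  7.84598396e-04,
        1.83530213e-03,  6.87902882e-05]), 'joint_torque': array([ 7.93291038e-04, -4.40044284e+01, -1.76590240e+01,  6.32014289e-02,
        5.82166028e-02, -1.61484295e-04]), 'position': array([0.15857351, 0.60420566, 0.40374143]), 'tool_rot': array([ 1.28053177e-01,  9.91766695e-01, -1.04849004e-03, -3.28447260e-04]), 'ft_force': array([ 0.29179053, -0.08723152,  0.31771341]), 'moment': array([-0.0487844 , -0.01952125, -0.05430079]), 'grip_width': 0.08696016262172042} 0.1822
top 47.62242660521859 281.3562361961983 204.7709715985894 [0.0408842 0.        0.        0.        0.       ] [[0.0021, 0.9933, -0.1156, 0.4779], [-1.0, 0.0021, 0.0003, -0.0157], [0.0005, 0.1156, 0.9933, 1.0375], [0.0, 0.0, 0.0, 1.0]]
side 50.994842577476525 278.94747214994584 209.30833014240778 [-0.11032782  0.          0.          0.          0.        ] [[0.7976, 0.4175, -0.4354, 0.2437], [-0.6031, 0.5612, -0.5668, -0.48], [0.0077, 0.7147, 0.6994, 0.6716], [0.0, 0.0, 0.0, 1.0]]
```

View pics/top0.png

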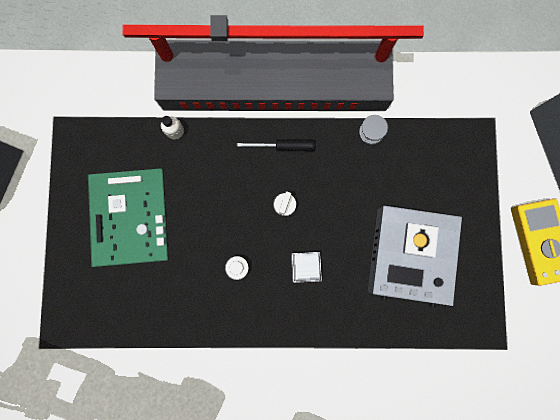

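View pics/side0.png

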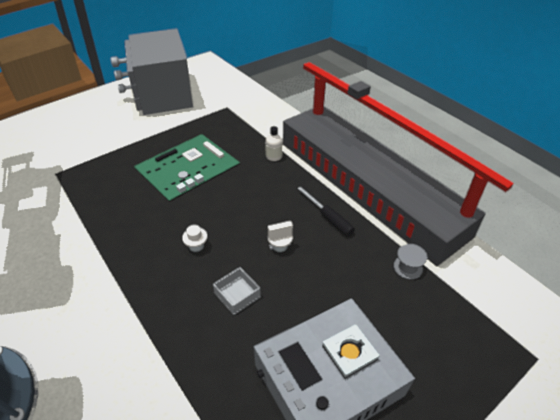

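The top view shows the plug (with wing) at about (285,204), the cap at (237,267), the tin at (306,267) and the socket at about (421,240). I'll enlarge the plug and the socket.

```bash
python3 - <<'E'
import cv2,numpy as np
t=cv2.imread("pics/top0.png");s=cv2.imread("pics/side0.png")
def cr(i,x,y,w,k): return cv2.resize(i[y:y+w,x:x+w],None,fx=k,fy=k,interpolation=cv2.INTER_CUBIC)
a=np.hstack([cr(t,265,184,40,10),cr(t,396,215,50,8)])
b=np.hstack([cr(s,255,210,50,8),cr(s,315,315,66,6.0606)])
cv2.imwrite("pics/c1.png",a);cv2.imwrite("pics/c2.png",b)
E
```

```text
(no output)
```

View pics/c1.png

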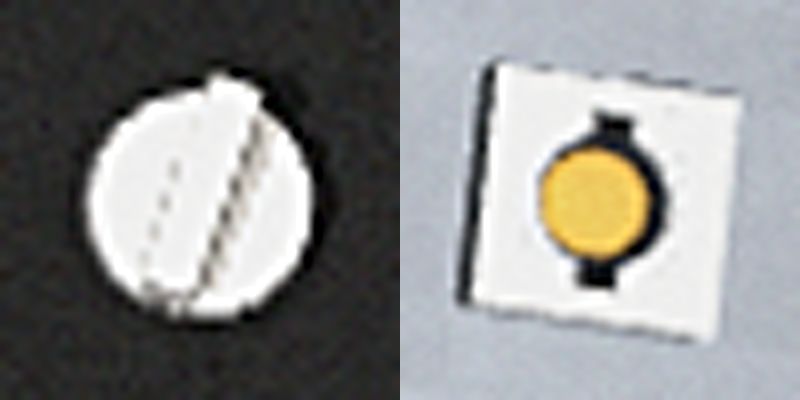

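View pics/c2.png

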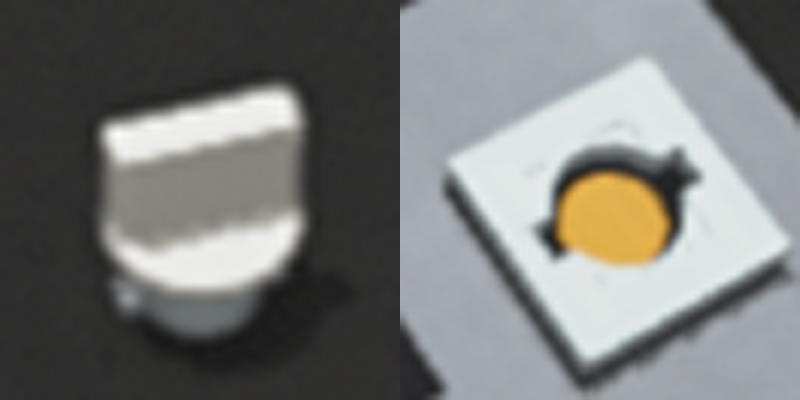

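```bash
cat > h.py <<'E'
import cv2,numpy as np
from scipy.optimize import least_squares
def proj(c,P):
    T=np.array(c["T"]);f=210/np.tan(np.radians(c["vertical_fov"])/2)
    K=np.array([[f,0,c["cx"]],[0,f,c["cy"]],[0,0,1]])
    p=(np.asarray(P,float)-T[:3,3])@T[:3,:3]*[1,-1,-1]
    return cv2.projectPoints(p,np.zeros(3),np.zeros(3),K,np.array(c["D"],float))[0][:,0]
def rect(p,a,b,z):
    x,y,t=p;c,s=np.cos(t),np.sin(t)
    return np.array([[x+c*i*a-s*j*b,y+s*i*a+c*j*b,z] for i,j in((1,1),(1,-1),(-1,-1),(-1,1))])
def un(l,x0,y0,k): return (np.array(l,float)+.5)/k-.5+[x0,y0]
E
python3 - <<'E'
from h import *
from rig import camera
C={n:camera(n) for n in("top","side")}
# order (+x+y),(+x-y),(-x-y),(-x+y); +x = up image, +y = left
coll={"top":un([(94,65),(342,97),(315,342),(72,303)],396,215,8),"side":un([(47,162),(250,57),(392,243),(187,367)],315,315,6.0606)}
# side: find assignment by min
wing={"top":un([(210,75),(262,95),(190,302),(145,287)],265,184,10),"side":un([(100,125),(290,85),(302,128),(112,165)],255,210,8)}
import itertools
def fit(obs,a,b,z,p0,names):
    pts={}
    for n in names:
        pr=proj(C[n],rect(p0,a,b,z)); o=obs[n]
        best=min(itertools.permutations(range(4)),key=lambda q:np.sum((pr-pr.mean(0)-(o-o.mean(0))[list(q)])**2)); pts[n]=o[list(best)]
    r=least_squares(lambda p:np.concatenate([(proj(C[n],rect(p,a,b,z))-pts[n]).ravel() for n in names]),p0)
    print(names,r.x[:2].round(4),np.degrees(r.x[2]).round(2),r.fun.round(1)); return r.x
for names in (["top"],["side"],["top","side"]):
    fit(coll,.03,.03,.078,[.45,-.3,-.1],names)
for names in (["top"],["side"],["top","side"]):
    fit(wing,.023,.006,.063,[.47,-.03,-.3],names)
r=least_squares(lambda p:(proj(C["top"],[[p[0],p[1],.031]])-un([(200,202)],265,184,10)).ravel(),[.47,-.03]);print("flange",r.x)
r=least_squares(lambda p:np.ravel(proj(C["top"],[[p[0],p[1],.031],[p[2],p[3],.028],[p[4],p[5],.062]])-[(237,267),(306,267),(373,129)]),[.4]*6);print("cap,tin,reel",r.x)
# slots direction top
r=least_squares(lambda p:(proj(C["top"],[[p[0],p[1],.078],[p[2],p[3],.078]])-un([(213,112),(197,288)],396,215,8)).ravel(),[.47,-.03]*2);x=r.x
print("slots",x,np.degrees(np.arctan2(x[1]-x[3],x[0]-x[2])),(x[:2]+x[2:])/2)
E
```

```text
['top'] [ 0.5195 -0.2967] -7.88 [ 0.6  0.2 -0.5  0.3 -0.2 -0.5  0.1  0.1]
['side'] [ 0.5213 -0.296 ] -7.95 [-0.5  0.2 -0.   0.5  0.2 -0.7  0.3  0.1]
['top', 'side'] [ 0.5206 -0.2963] -7.92 [ 0.4 -0.4 -0.7 -0.2 -0.4 -1.1 -0.1 -0.5 -0.7  0.6 -0.2  0.9 -0.  -0.2
  0.1  0.5]
['top'] [ 0.596  -0.0229] -18.02 [-0.1  0.1  0.2 -0.2  0.5  0.2 -0.6 -0.1]
['side'] [ 0.5975 -0.0224] -21.74 [-0.4  0.7 -0.1 -0.3  0.3 -0.4  0.2  0.1]
['top', 'side'] [ 0.5967 -0.0228] -19.61 [ 0.1 -0.3  0.4 -0.3  0.1 -0.2 -0.9 -0.6 -0.8  0.7 -0.3 -0.4  0.3  0.2
 -0.   0.8]
flange [ 0.59719938 -0.02278058]
cap,tin,reel [ 0.46353932  0.07668025  0.46376267 -0.06805796  0.75179815 -0.20786673]
slots [ 0.54195729 -0.29930485  0.49790868 -0.29384551] -7.065159241496583 [ 0.51993299 -0.29657518]
```

```bash
cat >> h.py <<'E'
from scipy.spatial.transform import Rotation as R
def plan(P,yaw):
    from rig import get_obs
    o=get_obs();r=R.from_quat(o["tool_rot"]);M=r.as_matrix()
    y=np.degrees(np.arctan2(M[1,0],M[0,0]))
    t=(y-yaw+180)%360-180
    print("t",round(o["time"],2),"pos",o["position"].round(4),"yaw",y.round(2),"tilt",np.degrees(np.arccos(-M[2,2])).round(2),"F",o["ft_force"].round(1),"w",round(o["grip_width"],4),"q",o["q"].round(2))
    print("shift mm",(M.T@(np.array(P)-o["position"])*1000).round(1),"turn rad",np.radians(t).round(4))
E
python3 -c "
from h import *
plan([.5968,-.0228,.33],160.2)"
```

```text
t 0.2 pos [0.1586 0.6043 0.4041] yaw 165.28 tilt 0.08 F [-1.2  0.6 -0.4] w 0.087 q [ 1.14  0.53  1.43  0.    1.18 -0.18]
shift mm [-583.1 -495.1   74.6] turn rad 0.0887
```

Emit:
servo_tool:
  steps: [0.087, -0.03, -0.025, 0, 0, 0.087, -0.072, -0.061, 0, 0, 0.087, -0.117, -0.099, 0, 0, 0.087, -0.162, -0.138, 0, 0.02, 0.087, -0.207, -0.176, 0, 0.04, 0.087, -0.252, -0.214, 0, 0.06, 0.087, -0.297, -0.252, 0, 0.08, 0.087, -0.342, -0.29, 0, 0.0887, 0.087, -0.387, -0.329, 0, 0.0887, 0.087, -0.432, -0.367, 0, 0.0887, 0.087, -0.477, -0.405, 0, 0.0887, 0.087, -0.522, -0.443, 0, 0.0887]

```text
time: 1.7
position: [0.5519, 0.0416, 0.4047]
tool_rot: [0.172, 0.985, 0.0, 0.0]
ft_force: [0.8, 0.6, -1.2]
grip_width: 0.0873
```

```bash
python3 -c "
from h import *
plan([.5968,-.0228,.32],160.2)"
```

```text
t 1.7 pos [0.5519 0.0416 0.4047] yaw 160.18 tilt 0.02 F [ 0.8  0.6 -1.2] w 0.0873 q [-0.13  0.43  1.61  0.    1.1  -1.35]
shift mm [-64.1 -45.4  84.7] turn rad -0.0004
```

Emit:
servo_tool:
  steps: [0.087, -0.03, -0.022, 0.03, 0, 0.087, -0.055, -0.04, 0.065, 0, 0.087, -0.064, -0.0454, 0.0847, 0, 0.087, -0.064, -0.0454, 0.0847, 0, 0.087, -0.064, -0.0454, 0.0847, 0]

```text
time: 2.33
position: [0.5956, -0.0198, 0.3209]
tool_rot: [0.171, 0.985, 0.0, 0.0]
ft_force: [0.0, 0.0, 0.2]
grip_width: 0.0874
```

```bash
python3 - <<'E'
from h import *
from rig import camera
plan([.5968,-.0228,.217],160.2)
t=camera("top")["pixels"];s=camera("side")["pixels"]
def cr(i,x,y,w,k): return cv2.resize(i[y:y+w,x:x+w],None,fx=k,fy=k,interpolation=cv2.INTER_CUBIC)
cv2.imwrite("pics/d1.png",np.hstack([cr(t,220,140,130,3),cr(s,210,150,130,3)]))
E
```

```text
t 2.33 pos [ 0.5956 -0.0198  0.3209] yaw 160.27 tilt 0.03 F [0.  0.  0.2] w 0.0874 q [-0.22  0.59  1.58  0.    0.96 -1.45]
shift mm [ -2.1  -2.4 103.9] turn rad 0.0012
```

View pics/d1.png

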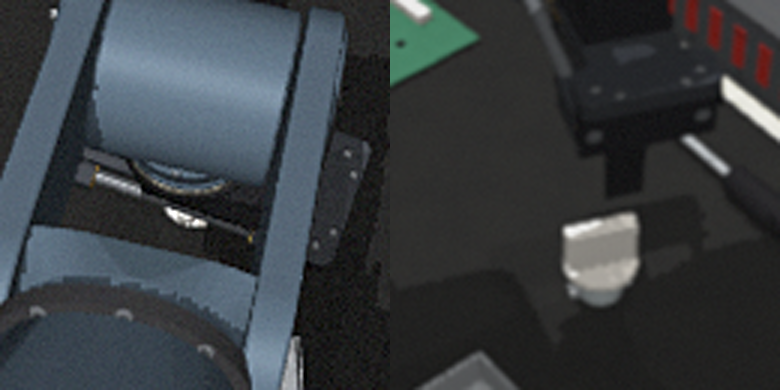

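Emit:
servo_tool:
  steps: [0.087, -0.0021, -0.0024, 0.03, 0, 0.087, -0.0021, -0.0024, 0.06, 0, 0.087, -0.0021, -0.0024, 0.085, 0, 0.087, -0.0021, -0.0024, 0.098, 0, 0.087, -0.0021, -0.0024, 0.1039, 0, 0.087, -0.0021, -0.0024, 0.1039, 0, 0.087, -0.0021, -0.0024, 0.1039, 0, 0.087, -0.0021, -0.0024, 0.1039, 0]
  force: 45

```text
time: 3.42
position: [0.5973, -0.024, 0.2169]
tool_rot: [0.172, 0.985, -0.0, 0.001]
ft_force: [-0.8, -0.5, 0.4]
grip_width: 0.0872
```

```bash
python3 - <<'E'
from h import *
from rig import camera
plan([.5968,-.0228,.217],160.2)
s=camera("side")["pixels"]
def cr(i,x,y,w,k): return cv2.resize(i[y:y+w,x:x+w],None,fx=k,fy=k,interpolation=cv2.INTER_CUBIC)
cv2.imwrite("pics/d2.png",cr(s,240,190,80,6))
E
```

```text
t 3.42 pos [ 0.5973 -0.024   0.2169] yaw 160.2 tilt 0.08 F [-0.8 -0.5  0.4] w 0.0872 q [-0.23  0.75  1.63  0.    0.75 -1.45]
shift mm [ 0.9  0.9 -0.1] turn rad 0.0001
```

View pics/d2.png

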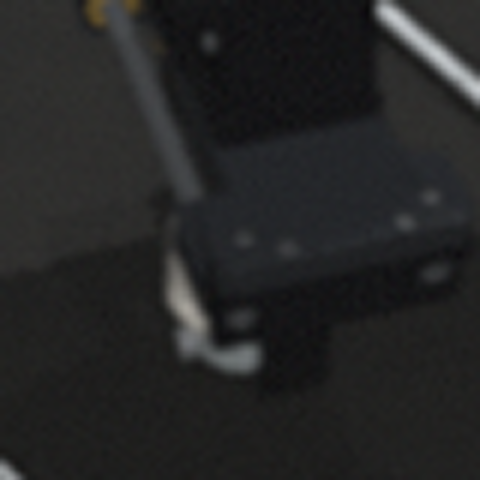

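The wing sits between the fingers with no contact force, so I'll close now.

Emit:
servo_tool:
  steps: [0.087, 0.0009, 0.0009, 0, 0, 0.05, 0.0009, 0.0009, 0, 0, 0.02, 0.0009, 0.0009, 0, 0, 0.0, 0.0009, 0.0009, 0, 0, 0.0, 0.0009, 0.0009, 0, 0, 0.0, 0.0009, 0.0009, 0, 0, 0.0, 0.0009, 0.0009, 0, 0, 0.0, 0.0009, 0.0009, 0, 0, 0.0, 0.0009, 0.0009, 0, 0]

```text
time: 4.6
position: [0.5965, -0.0228, 0.2162]
tool_rot: [0.172, 0.985, -0.0, 0.0]
ft_force: [-1.0, -0.1, 0.1]
grip_width: 0.0151
```

```bash
python3 - <<'E'
from h import *
plan([.5968,-.0228,.33],160.2)
E
```

```text
t 4.6 pos [ 0.5965 -0.0228  0.2162] yaw 160.21 tilt 0.0 F [-1.  -0.1  0.1] w 0.0151 q [-0.23  0.75  1.64 -0.    0.75 -1.45]
shift mm [-3.000e-01  1.000e-01 -1.138e+02] turn rad 0.0001
```

Emit:
servo_tool:
  steps: [0.0, 0, 0, 0, 0, 0.0, 0, 0, 0, 0, 0.0, 0, 0, 0, 0, 0.0, 0, 0, 0, 0]

```text
time: 5.1
position: [0.5965, -0.0228, 0.2161]
tool_rot: [0.172, 0.985, -0.0, -0.0]
ft_force: [-0.1, 0.5, -0.6]
grip_width: 0.0115
```

Emit:
servo_tool:
  steps: [0.0, 0, 0, -0.02, 0, 0.0, 0, 0, -0.05, 0, 0.0, 0, 0, -0.08, 0, 0.0, 0, 0, -0.11, 0, 0.0, 0, 0, -0.13, 0, 0.0, 0, 0, -0.13, 0, 0.0, 0, 0, -0.13, 0]

```text
time: 5.98
position: [0.5961, -0.0227, 0.3452]
tool_rot: [0.172, 0.985, 0.0, -0.001]
ft_force: [0.2, 0.0, -2.0]
grip_width: 0.0122
```

```bash
python3 - <<'E'
from h import *
from rig import camera
plan([.5203,-.2964,.346],172.1)
s=camera("side")["pixels"]
def cr(i,x,y,w,k): return cv2.resize(i[y:y+w,x:x+w],None,fx=k,fy=k,interpolation=cv2.INTER_CUBIC)
cv2.imwrite("pics/d3.png",cr(s,250,120,100,6))
E
```

```text
t 5.97 pos [ 0.5961 -0.0227  0.3452] yaw 160.2 tilt 0.1 F [ 0.2  0.  -2. ] w 0.0122 q [-0.23  0.56  1.56  0.    1.02 -1.45]
shift mm [ -21.4 -283.2   -0.7] turn rad -0.2077
```

View pics/d3.png

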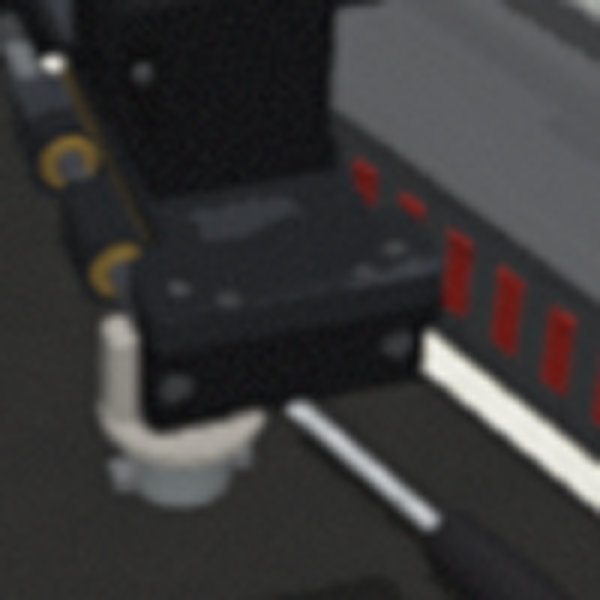

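The plug is lifted upright, with the flange, barrel and lugs visible (lugs near crop (122,473) and (245,457)). I'll overlay the model to measure the in-hand offset.

```bash
cat >> h.py <<'E'
def overlay(c,P,yaw,x0,y0,w,k,fn,h=None):
    h=h or w
    i=cv2.resize(c["pixels"][y0:y0+h,x0:x0+w],None,fx=k,fy=k,interpolation=cv2.INTER_CUBIC)
    a=np.linspace(0,2*np.pi,60); t=np.radians(yaw)
    def draw(L,col):
        L=np.array(L,float);x=P[0]+np.cos(t)*L[:,0]-np.sin(t)*L[:,1];y=P[1]+np.sin(t)*L[:,0]+np.cos(t)*L[:,1]
        p=(proj(c,np.c_[x,y,P[2]+L[:,2]])-[x0,y0]+.5)*k-.5
        cv2.polylines(i,[np.round(p).astype(int)],True,col,1,cv2.LINE_AA)
    circ=lambda r,z:np.c_[r*np.cos(a),r*np.sin(a),0*a+z]
    draw(circ(.024,.031),(0,255,0));draw(circ(.024,.026),(0,255,0));draw(circ(.012,0),(0,255,255));draw(circ(.015,.003),(0,255,255))
    draw([(.023,.006,.063),(.023,-.006,.063),(-.023,-.006,.063),(-.023,.006,.063)],(0,0,255))
    for s in(1,-1): draw([(s*.021,.004,.003),(s*.021,-.004,.003),(s*.021,-.004,.010),(s*.021,.004,.010)],(255,0,255))
    cv2.imwrite(fn,i)
E
python3 - <<'E'
from h import *
from rig import camera,get_obs
o=get_obs();p=o["position"];print(p,o["ft_force"])
overlay(camera("side"),[p[0],p[1],p[2]-.2161],160.2,250,170,64,9,"pics/d4.png")
E
```

```text
[ 0.59600829 -0.02266104  0.34486785] [ 0.20732165 -1.03969581 -0.97498898]
```

View pics/d4.png

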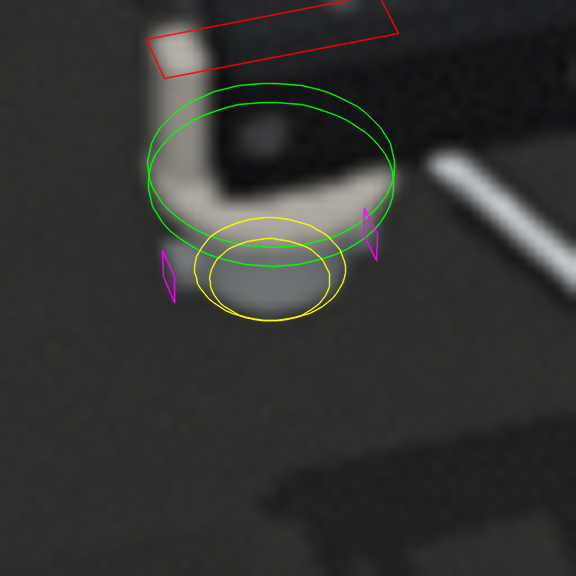

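Emit:
servo_tool:
  steps: [0.0, -0.002, -0.03, 0, 0, 0.0, -0.006, -0.08, 0, -0.05, 0.0, -0.01, -0.13, 0, -0.1, 0.0, -0.014, -0.18, 0, -0.15, 0.0, -0.018, -0.23, 0, -0.2, 0.0, -0.02, -0.265, 0, -0.2077, 0.0, -0.0208, -0.2832, 0, -0.2077, 0.0, -0.0208, -0.2832, 0, -0.2077, 0.0, -0.0208, -0.2832, 0, -0.2077, 0.0, -0.0208, -0.2832, 0, -0.2077]

```text
time: 7.32
position: [0.5206, -0.2948, 0.3461]
tool_rot: [0.068, 0.998, 0.0, -0.0]
ft_force: [-0.1, 0.6, -1.0]
grip_width: 0.0116
```

```bash
python3 - <<'E'
from h import *
from rig import camera,get_obs
plan([.5197,-.2966,.305],172.1)
E
```

```text
t 7.33 pos [ 0.5206 -0.2948  0.3461] yaw 172.21 tilt 0.04 F [-0.1  0.6 -1. ] w 0.0116 q [-0.7   0.56  1.56  0.    1.02 -2.14]
shift mm [ 0.6 -2.  41.1] turn rad 0.0019
```

Emit:
servo_tool:
  steps: [0.0, 0.0006, -0.002, 0.015, 0, 0.0, 0.0006, -0.002, 0.03, 0.0019, 0.0, 0.0006, -0.002, 0.041, 0.0019, 0.0, 0.0006, -0.002, 0.041, 0.0019, 0.0, 0.0006, -0.002, 0.041, 0.0019, 0.0, 0.0006, -0.002, 0.041, 0.0019]

```text
time: 8.07
position: [0.5195, -0.2984, 0.3057]
tool_rot: [0.07, 0.998, -0.0, 0.0]
ft_force: [-0.3, -0.2, -0.9]
grip_width: 0.0115
```

```bash
python3 - <<'E'
from h import *
from rig import camera,get_obs
plan([.5197,-.2966,.305],172.1)
o=get_obs();p=o["position"]
overlay(camera("side"),[p[0],p[1],p[2]-.2161],172.1,310,300,80,7.2,"pics/e1.png")
cv2.imwrite("pics/e1t.png",cv2.resize(camera("top")["pixels"][190:290,370:470],None,fx=6,fy=6,interpolation=cv2.INTER_CUBIC))
E
```

```text
t 8.07 pos [ 0.5195 -0.2984  0.3057] yaw 171.99 tilt 0.07 F [-0.3 -0.2 -0.9] w 0.0115 q [-0.71  0.62  1.59 -0.    0.93 -2.14]
shift mm [0.1 1.8 0.7] turn rad -0.0019
```

View pics/e1.png

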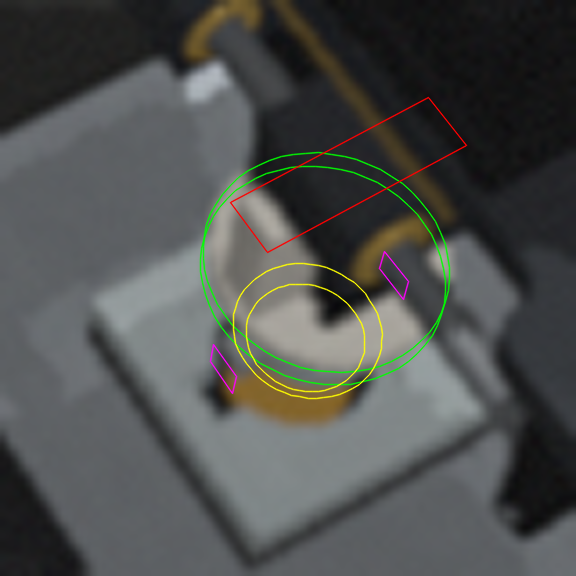

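View pics/e1t.png

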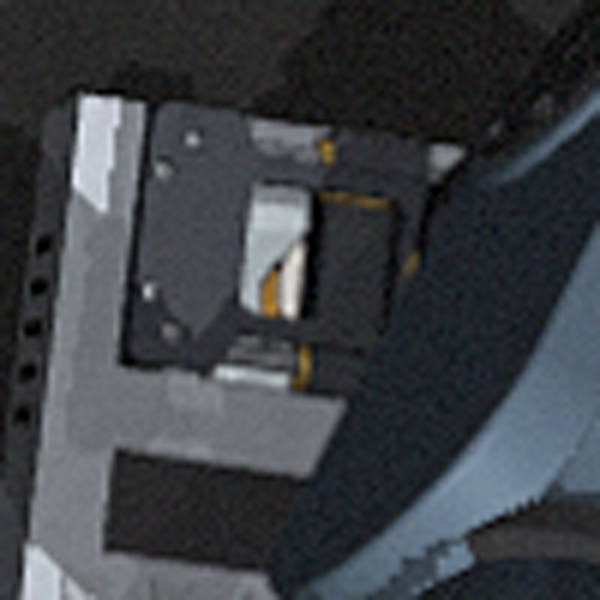

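```bash
python3 - <<'E'
from h import *
from rig import camera,get_obs
plan([.5197,-.2966,.305],172.1)
c=camera("side")
o=un([(47,162),(250,57),(392,243),(187,367)],315,315,6.0606)
for dv in(0,.8,1.1,1.4):
    f=lambda p:proj(c,rect(p,.03,.03,.078)).mean(0)-o.mean(0)-[0,dv]
    print(dv,least_squares(lambda p:f([p[0],p[1],-.138]),[.52,-.3]).x)
E
```

```text
t 8.18 pos [ 0.5194 -0.2983  0.3057] yaw 171.99 tilt 0.06 F [-0.5 -0.3 -1.4] w 0.0114 q [-0.71  0.62  1.59  0.    0.93 -2.14]
shift mm [-0.   1.7  0.7] turn rad -0.0019
0 [ 0.52136973 -0.2959968 ]
0.8 [ 0.52047557 -0.29694895]
1.1 [ 0.52014084 -0.29730541]
1.4 [ 0.51980644 -0.29766155]
```

Emit:
servo_tool:
  steps: [0.0, 0.0002, 0.0014, 0, -0.0019, 0.0, 0.0002, 0.0014, 0, -0.0019, 0.0, 0.0002, 0.0014, 0.004, -0.0019, 0.0, 0.0002, 0.0014, 0.008, -0.0019, 0.0, 0.0002, 0.0014, 0.01, -0.0019, 0.0, 0.0002, 0.0014, 0.01, -0.0019]
  force: 55

```text
time: 8.98
position: [0.5193, -0.2967, 0.2948]
tool_rot: [0.069, 0.998, 0.0, -0.0]
ft_force: [0.2, 0.1, -1.2]
grip_width: 0.012
```

```bash
python3 - <<'E'
from h import *
from rig import camera,get_obs
plan([.5198,-.2969,.2861],172.1)
o=get_obs();p=o["position"]
cv2.imwrite("pics/e2.png",cv2.resize(camera("side")["pixels"][300:380,310:390],None,fx=7.2,fy=7.2,interpolation=cv2.INTER_CUBIC))
E
```

```text
t 8.97 pos [ 0.5193 -0.2967  0.2948] yaw 172.1 tilt 0.04 F [ 0.2  0.1 -1.2] w 0.012 q [-0.71  0.63  1.6  -0.    0.91 -2.14]
shift mm [-0.6 -0.1  8.7] turn rad 0.0
```

View pics/e2.png

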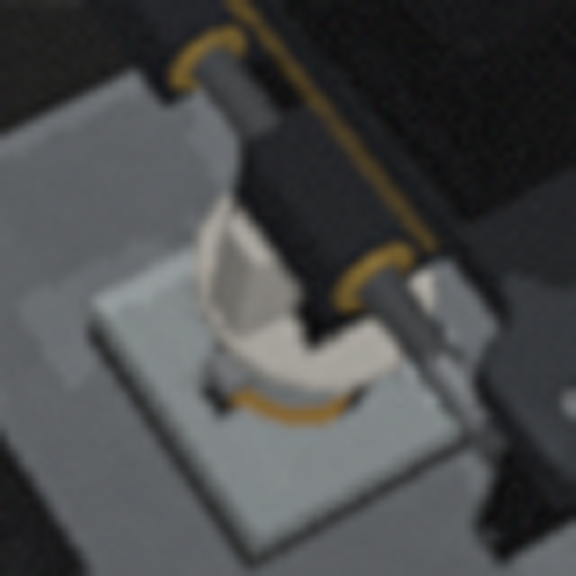

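The near lug at crop (215,380) lines up with its slot and the barrel sits concentric over the hole. I'll descend gently.

Emit:
servo_tool:
  steps: [0.0, -0.0005, 0, 0.002, 0, 0.0, -0.0005, 0, 0.004, 0, 0.0, -0.0005, 0, 0.006, 0, 0.0, -0.0005, 0, 0.008, 0, 0.0, -0.0005, 0, 0.008, 0, 0.0, -0.0005, 0, 0.008, 0]

```text
time: 9.78
position: [0.5198, -0.2969, 0.2872]
tool_rot: [0.069, 0.998, -0.0, 0.0]
ft_force: [0.3, -0.5, -0.9]
grip_width: 0.0117
```

```bash
python3 - <<'E'
from h import *
from rig import camera,get_obs
plan([.5198,-.2969,.2681],172.1)
cv2.imwrite("pics/e3.png",cv2.resize(camera("side")["pixels"][300:380,310:390],None,fx=7.2,fy=7.2,interpolation=cv2.INTER_CUBIC))
E
```

```text
t 9.78 pos [ 0.5198 -0.2969  0.2872] yaw 172.1 tilt 0.0 F [ 0.3 -0.5 -0.9] w 0.0117 q [-0.71  0.64  1.6  -0.    0.9  -2.14]
shift mm [ 0.  -0.  19.1] turn rad 0.0001
```

View pics/e3.png

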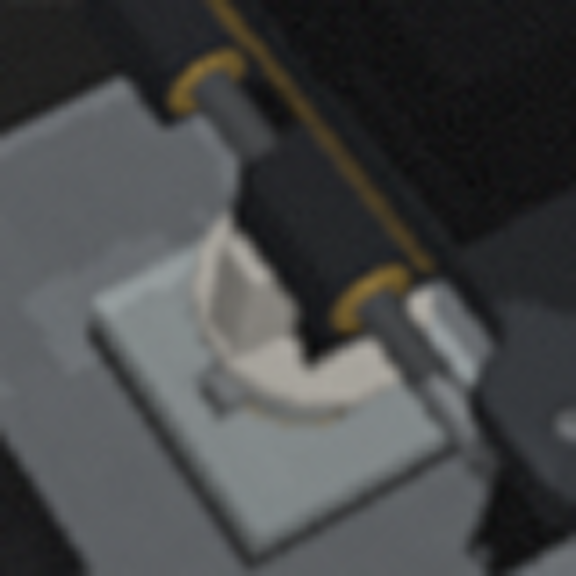

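Emit:
servo_tool:
  steps: [0.0, 0, 0, 0.003, 0, 0.0, 0, 0, 0.006, 0, 0.0, 0, 0, 0.008, 0, 0.0, 0, 0, 0.008, 0]

```text
time: 10.32
position: [0.5199, -0.2969, 0.2799]
tool_rot: [0.069, 0.998, -0.0, 0.0]
ft_force: [-0.3, 1.0, 5.0]
grip_width: 0.0117
```

```bash
python3 - <<'E'
from h import *
plan([.5198,-.2969,.2681],172.1)
E
```

```text
t 10.32 pos [ 0.5199 -0.2969  0.2799] yaw 172.11 tilt 0.05 F [-0.3  1.   5. ] w 0.0117 q [-0.71  0.66  1.6  -0.    0.88 -2.14]
shift mm [ 0.1  0.  11.8] turn rad 0.0001
```

Force of about 6 N matches the spring, so the plug isn't jammed. I'll continue down.

Emit:
servo_tool:
  steps: [0.0, 0, 0, 0.003, 0, 0.0, 0, 0, 0.006, 0, 0.0, 0, 0, 0.009, 0, 0.0, 0, 0, 0.0105, 0, 0.0, 0, 0, 0.0105, 0, 0.0, 0, 0, 0.0105, 0]

```text
time: 11.08
position: [0.5199, -0.2969, 0.2702]
tool_rot: [0.069, 0.998, -0.0, 0.0]
ft_force: [-2.5, 1.0, 9.7]
grip_width: 0.0114
```

```bash
python3 - <<'E'
from h import *
from rig import camera
plan([.5198,-.2969,.2681],172.1)
cv2.imwrite("pics/e4.png",cv2.resize(camera("side")["pixels"][300:380,310:390],None,fx=7.2,fy=7.2,interpolation=cv2.INTER_CUBIC))
E
```

```text
t 11.07 pos [ 0.5199 -0.2969  0.2702] yaw 172.11 tilt 0.07 F [-2.5  1.   9.7] w 0.0114 q [-0.71  0.67  1.61 -0.    0.86 -2.14]
shift mm [ 0.1 -0.   2.1] turn rad 0.0002
```

View pics/e4.png

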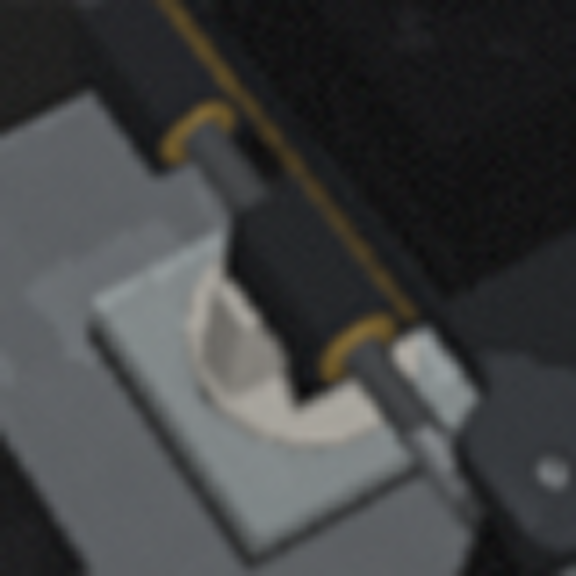

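Depth is 23.9 mm with a spring reaction of about 11 N, so the lugs are clear of the collar. Next is the clockwise twist (+tool z).

Emit:
servo_tool:
  steps: [0.0, 0, 0, 0.0005, 0.1, 0.0, 0, 0, 0.0005, 0.26, 0.0, 0, 0, 0.0005, 0.42, 0.0, 0, 0, 0.0005, 0.58, 0.0, 0, 0, 0.0005, 0.74, 0.0, 0, 0, 0.0005, 0.9, 0.0, 0, 0, 0.0005, 1.06, 0.0, 0, 0, 0.0005, 1.22, 0.0, 0, 0, 0.0005, 1.38, 0.0, 0, 0, 0.0005, 1.5, 0.0, 0, 0, 0.0005, 1.57, 0.0, 0, 0, 0.0005, 1.57]

```text
time: 12.62
position: [0.5205, -0.2972, 0.2701]
tool_rot: [0.754, 0.657, 0.0, 0.002]
ft_force: [-0.3, 1.7, 8.5]
grip_width: 0.0115
```

```bash
python3 - <<'E'
from h import *
from rig import camera,get_obs
plan([.5198,-.2969,.2681],82.1); print(get_obs()["moment"])
c=camera("side")
cv2.imwrite("pics/e5.png",cv2.resize(c["pixels"][300:380,310:390],None,fx=7.2,fy=7.2,interpolation=cv2.INTER_CUBIC))
E
```

```text
t 12.62 pos [ 0.5205 -0.2972  0.2701] yaw 82.12 tilt 0.2 F [-0.3  1.7  8.5] w 0.0115 q [-0.71  0.67  1.61  0.    0.86 -0.57]
shift mm [ 0.2 -0.7  2. ] turn rad 0.0004
[ 0.10286992  0.22086222 -0.06905202]
```

View pics/e5.png

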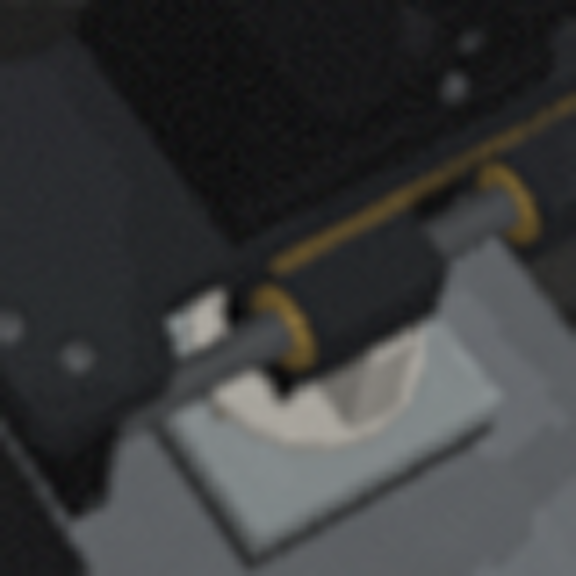

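The wing has turned with the fingers (a quarter turn). Now I'll push home until the flange seats.

Emit:
servo_tool:
  steps: [0.0, 0, -0.0003, 0.001, 0, 0.0, 0, -0.0003, 0.002, 0, 0.0, 0, -0.0003, 0.003, 0, 0.0, 0, -0.0003, 0.003, 0, 0.0, 0, -0.0003, 0.003, 0]
  force: 60

```text
time: 13.3
position: [0.5204, -0.2971, 0.268]
tool_rot: [0.754, 0.657, 0.001, 0.002]
ft_force: [-0.9, 1.3, 14.7]
grip_width: 0.0117
```

```bash
python3 - <<'E'
from h import *
from rig import camera,get_obs
plan([.5198,-.2969,.2681],82.1); print(get_obs()["moment"])
E
```

```text
t 13.3 pos [ 0.5204 -0.2971  0.268 ] yaw 82.14 tilt 0.26 F [-0.9  1.3 14.7] w 0.0117 q [-0.71  0.67  1.61  0.    0.85 -0.57]
shift mm [ 0.1 -0.6 -0.1] turn rad 0.0007
[ 0.31094913  0.26478686 -0.04941681]
```

Emit:
servo_tool:
  steps: [0.0, 0, 0, 0.001, 0, 0.0, 0, 0, 0.0015, 0, 0.0, 0, 0, 0.0015, 0, 0.0, 0, 0, 0.0015, 0, 0.0, 0, 0, 0.0015, 0, 0.0, 0, 0, 0.0015, 0]

```text
time: 14.05
position: [0.5203, -0.2971, 0.268]
tool_rot: [0.754, 0.657, 0.001, 0.002]
ft_force: [-3.0, 3.5, 23.3]
grip_width: 0.0115
```

```bash
python3 - <<'E'
from h import *
from rig import camera,get_obs
plan([.5198,-.2969,.2681],82.1); print(get_obs()["moment"],get_obs()["joint_velocities"].round(4))
p=get_obs()["position"]
overlay(camera("side"),[p[0],p[1],.052],82.1,310,300,80,7.2,"pics/e6.png")
plan([.5198,-.2969,.2681],82.1)
E
```

```text
t 14.05 pos [ 0.5203 -0.2971  0.268 ] yaw 82.14 tilt 0.28 F [-3.   3.5 23.3] w 0.0115 q [-0.71  0.67  1.61  0.    0.85 -0.57]
shift mm [ 0.1 -0.5 -0.1] turn rad 0.0008
[0.4850656  0.67997984 0.01237153] [-0.0009  0.0004  0.001   0.0003  0.0007 -0.0014]
t 14.1 pos [ 0.5203 -0.2971  0.268 ] yaw 82.15 tilt 0.28 F [-1.5  2.8 22.4] w 0.0115 q [-0.71  0.67  1.61  0.    0.85 -0.57]
shift mm [ 0.1 -0.5 -0.1] turn rad 0.0008
```

View pics/e6.png

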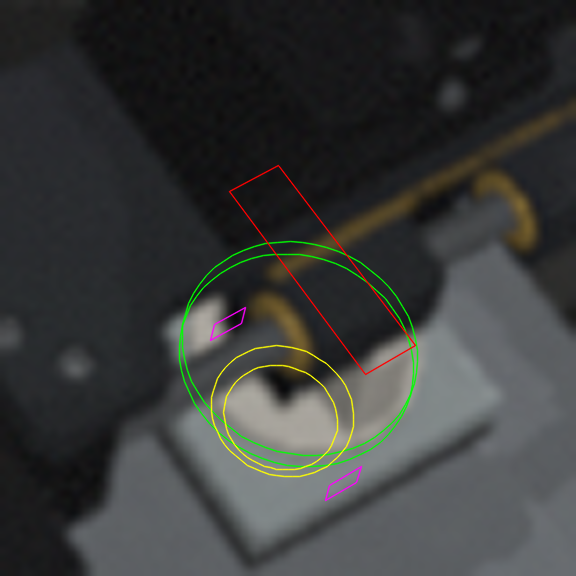

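The TCP stopped at exactly the height expected for fully home. The reaction rose from 16 to 24 N with no further movement, so the flange is on the collar. Handing in.

```bash
python3 - <<'E'
from h import *
from rig import hand_in
hand_in()
plan([.5198,-.2969,.2681],82.1)
E
```

```text
the job is handed in; nothing more can be done
the job is handed in; nothing more can be done
```

The job is handed in. I lifted the plug by its wing, pushed it into the socket with its lugs in the slots, twisted it a quarter turn clockwise and pressed it home. It was still gripped, with the grip set to 60 N, at about 14 s. `hand_in()` gives no verdict, so what follows is from my own last readings.

- **Depth:** The TCP stopped at z = 0.268 m, which puts the plug's underside 26 mm below the mouth, assuming no slip in the fingers. Pushing a further 1.5 mm only raised the measured push from 15 to 23 N, without any movement. That means the flange is seated on the collar.
- **Angle:** The fingers turned 90° from the entry angle and the side picture shows the wing turned with them. Tool tilt was 0.3°.
- **Position:** The tool axis was within about 0.6 mm of my estimate of the socket axis.
- **Movement:** Joint speeds were near zero, and the finger opening stayed at 11.5 mm on the 12 mm wing.

One thing disagreed: the side camera read about 1–2 mm off from the top camera and the arm. I took it as a calibration bias, since it showed up the same way on the plug and the collar, and the insertion showed only spring force with no sign of jamming.

I did not picture the bystanders again at the end. The gripper never came near them, and I saw no unexpected contact forces.

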